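Tip the cracker carton down into its gift box and shut the lid

ROBOT

A 6-joint arm with a two-finger parallel gripper is mounted at the origin on a cart in front of the work surface, level with it; the furniture and walls round the work are solid. World frame = base frame: x ahead of the robot, y to its left, z up, the work surface at z = 0. Lengths are in mm, angles in rad, forces in N, time in s.
With the tool pointing down it reaches from about 400 to 925 mm from the base axis. Payload 12.5 kg.
Tool frame: the origin (TCP) lies at the very end of the fingers, on their centre line; the grasp point (between the pads) lies 19 mm behind it; z points along the fingers, y is the direction in which the jaws open and shut (so a half turn about z gives the same grasp; the last joint's range is limited). The gripper opens to 95 mm and grips with 3 to 60 N. Pads are 20 mm wide; open, the fingers measure 119 mm over their backs; the gripper's body (75 mm by 180 mm) begins 59 mm behind the grasp point.
Start: joints at [1.032, 0.491, 1.559, -0, 1.092, -0.106], TCP at [262.12, 567.397, 214.661] pointing down, gripper open.
Joint ranges: [-3.1, 3.1], [-0.84, 2.19], [0.05, 2.79], [-1.13, 4.28], [0.06, 2.93], [-2.69, 2.69]. Speed limits (rad/s): [2.22, 2.22, 2.79, 3.14, 3.14, 3.14].

INTERFACE

Orientations are given as [roll, pitch, yaw] about the fixed x, y, z axes, in that order (R = Rz(yaw) Ry(pitch) Rx(roll)).
In Python, from cell import env gives the robot as it stands.
- The arm moves only by the shell command python3 -m pendant 'ROWS'. ROWS is JSON, a list that holds one entry, the list of rows, each a list of 5 numbers: the opening, from 0 (shut) to 1 (fully open), then the shift along the tool's x, y, z in m, then the turn about the tool's z in rad. A call has exactly 8 rows; each row is the pose to reach, as a shift and turn from the pose commanded when the call began, along the tool's axes at that moment; what a row does not reach only later rows make up. A row lasts 1/10 s, in which the tool goes at most 50 mm and 8.59 degrees, less where a joint would pass 70% of its speed; a pose out of reach is approached as far as the arm can. A call with a gripper value outside its range is refused whole. The fingers move at their own pace and stop on an object; the grip force is fixed at half the most. Time passes only in rows, so rows that repeat a pose let the fingers close, or fill a call up. It gives the time, the measured TCP pose, the force and the opening at its end, in the units of the state.
- env.state(): the state, without advancing time (a new reading comes with each control period).
- env.read_camera(name): name is "side" or "top" or "wrist"; returns a dict with "image" (420x560x3 uint8, blue, green, red), "range_z" (420x560 float32, mm along the optical axis (not along the pixel's ray), 0 where there is no reading), "fx", "fy", "cx", "cy" (pixels), "rvec" (rotation vector, rad) and "tvec" (3), from world to camera coordinates, as OpenCV has them; the wrist camera has in their place "tool_from_camera" (4x4, takes a point from camera to tool coordinates, whose origin is the TCP and whose axes are the flange's). Camera axes: x right, y down, z forward; pixel columns grow to the right and rows downward; lengths in mm; the calibration is good to about 2 mm. A picture is of the moment at which its call begins: read the wrist's pose just before it.
- env.job_done(): hands the job in, once; it reports no verdict.
The state is a dict: "t": time; "joints": joint angles; "qvel": joint speeds; "tau": joint torques, N m; "eef_pos": TCP position; "tcp_rot": TCP orientation; "ft_force": force on the tool from outside, world axes, zero at the start; "moment": the same for the moment, N m; "opening": opening from 0.0 (shut) to 1.0 (fully open).
Only numpy, scipy, OpenCV 4.12 (cv2) and the standard library are available. Lean on these libraries where they do the work, as an engineer would, in place of code of your own. Each camera call takes 0.05 s, during which the arm holds its last target. There are 200 camera calls.

TASK

The carton of crackers stands on end in the open gift box, so the lid cannot close. Push it near its top with the fingertips so that it topples along the felt-lined box and comes to lie flat on the felt, then push the lid over from behind and press it fully shut. Only push, and lightly: do not crush the carton or pick it up, and leave the tin and the jar where they stand.

Things in the scene. Friction and masses are not known exactly. Their poses are not given: they have to be found in the camera images.
- gift_box: pale wooden gift box on a black rubber mat; it does not shift. 84 mm deep (its x, away from the robot), 231 mm long (its y, to the left), walls 62 mm high and 6 mm thick; the bay inside is 72 mm x 219 mm, its green felt floor 9 mm above the origin. Origin: centre of the underside; z up. The lid is hinged along the box's back top edge (x = +42 mm, z = 62 mm).
- carton: the same loose carton of crackers as carton_centre, at its foot: origin at the centre of its underside
- carton_centre (a point): centre of a loose cream and black carton of crackers, 44 mm thick (its x), 62 mm wide (its y), 150 mm tall (its z, upward while it stands), 0.11 to 0.22 kg, thin card that pushing with more than 30 N would crush. It stands on the felt near the box's left end, its thickness along the box's length, with 3 to 14 mm between it and the left end wall. It tips over its lower right edge once tilted 16 degrees, to lie along the box (lying, it is 44 mm high).
- gift_lid (a joint): angle of the box's lid, rad: 0 shut, pi/2 upright, at most 1.95; starts at 1.5 to 1.85 (open). The lid is a flat board 84 mm from hinge to free edge, 231 mm long, 9 mm thick, lying wholly on top of the walls when shut. The hinge is stiff (about 0.12 N m) and keeps the lid where it is left.
- lid_edge (a point): middle of the lid's free edge on its outer face (the face that is on top when shut), 84 mm from the hinge line; the brown leather pull tab is here. It juts 18 mm past the edge and offers no resistance.
- paprika_tin: round red tin with a white lid, 54 mm across, 85 mm tall, loose, standing to the left of the box; origin at the centre of its underside
- honey_jar: six-sided honey jar with a cream lid, 68 x 76 mm, 91 mm tall, loose, standing to the left of the box (it and the tin may have changed places); origin at the centre of its underside

How it is judged:
By the outcome, as a careful person would: the job done as asked, in the order asked, and still so for the second after the job is handed in, with the robot touching nothing.
It also fails if it takes over 48 s, if anything falls off the work surface, if the arm or the gripper's body presses on something with over 40 N, if the wrist force passes 120 N, or if a joint passes its speed limit or range.

## Working session

There is one attempt and no reset: what is moved stays moved. The work goes in short steps, Python scripts to look and compute and a shell command to move; the robot and the scene stay as the last step left them, time stands still between calls to the robot, and variables do not carry over. Pictures are saved under pics/ and viewed, about 8 in all and at most 12, crops included, and the job is handed in when it is done.

```bash
ls; mkdir -p pics
cat > h.py <<'E'
import numpy as np, cv2
from cell import env
def pts(c):
    h,w=c["range_z"].shape; u,v=np.meshgrid(np.arange(w),np.arange(h)); z=c["range_z"]
    P=np.stack([(u-c["cx"])/c["fx"]*z,(v-c["cy"])/c["fy"]*z,z],-1)
    R,_=cv2.Rodrigues(np.array(c["rvec"],float)); return (P-np.array(c["tvec"],float).ravel())@R
E
python3 - <<'E'
from h import *
print(env.state())
a=env.read_camera("side");b=env.read_camera("top")
for n,c in(("side",a),("top",b)):
    cv2.imwrite(f"pics/{n}0.png",c["image"]); np.savez(f"{n}0.npz",**c)
    R,_=cv2.Rodrigues(np.array(c["rvec"],float)); print(n,-R.T@np.array(c["tvec"]).ravel(),R[2],c["fx"],(c["range_z"]>0).mean())
E
```

```text
pics
{'t': 0.0, 'joints': array([ 1.03241604e+00,  4.91564266e-01,  1.55945066e+00,  1.09487323e-05,
        1.09167712e+00, -1.05616460e-01]), 'qvel': array([-0.00131796, -0.0019476 , -0.00068765, -0.00018801,  0.00078532,
       -0.00013963]), 'tau': array([ 1.27252984e-03, -6.12651443e+01, -2.58173543e+01,  6.92671048e-02,
        4.83260828e-02, -1.14104346e-04]), 'eef_pos': array([261.97692332, 567.18208889, 214.05840209]), 'tcp_rot': array([-3.14050041e+00, -1.25554872e-04,  2.70882371e+00]), 'ft_force': array([ 0.28208279, -0.29435142,  0.9214153 ]), 'moment': array([ 0.02196095, -0.00228073, -0.03723568]), 'opening': 1.0005677390453531}
side [ 354.32466589 -923.47162043  490.34844073] [ 0.04924548  0.88331454 -0.46618699] 434.12764669533396 0.9961139455782313
top [ 343.25534777 -155.43151308  983.41941628] [ 0.08943978 -0.00739245 -0.9959648 ] 428.8385719610725 0.9957312925170068
```

View pics/side0.png

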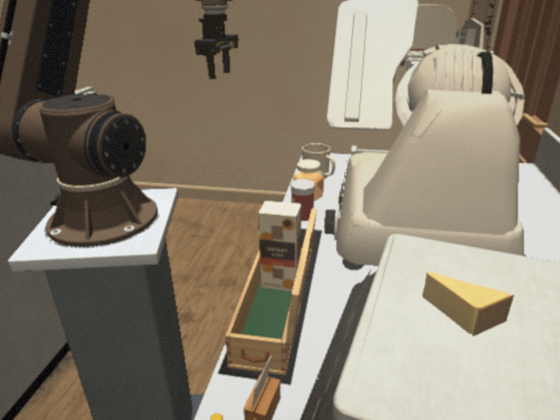

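View pics/top0.png

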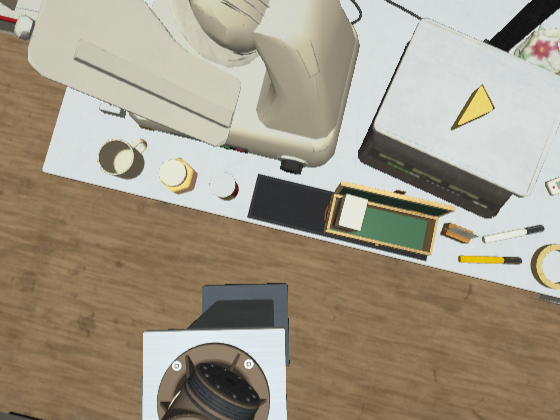

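The side view shows the carton upright at (280,245) in the box, the tin and jar behind it at (303,200) and (310,180), and the lid upright along the box's right. The top view shows the box spanning (330,185)–(440,255), the carton top at (352,213), and the mixer and toaster close behind the lid.

Run:
```python
from h import *
c=dict(np.load("top0.npz")); P=pts(c); im=c["image"]; hsv=cv2.cvtColor(im,cv2.COLOR_BGR2HSV)
v,u=np.mgrid[:420,:560]
roi=(u>315)&(u<465)&(v>175)&(v<265)
g=roi&(hsv[...,0]>55)&(hsv[...,0]<95)&(hsv[...,1]>80)&(P[...,2]<25)&(P[...,2]>0)
def rect(m,n):
    q=P[m]; r=cv2.minAreaRect(q[:,:2].astype(np.float32)); print(n,m.sum(),r,"z",np.percentile(q[:,2],[5,50,95]).round(1)); print(cv2.boxPoints(r).round(0).tolist())
rect(g,"felt")
near=roi&(P[...,0]<700)
ct=roi&(P[...,2]>145)&(P[...,2]<170)&(hsv[...,1]<80)&(u<372)&(u>335); rect(ct,"cartontop")
rim=roi&(P[...,2]>54)&(P[...,2]<70); rect(rim,"rim")
lid=roi&(P[...,2]>70)&(u>370)&(u<460)&(v<216)
q=P[lid]; 
for z in range(70,170,15):
    s=q[(q[:,2]>z)&(q[:,2]<z+15)]; 
    if len(s): print("lid",z,len(s),s.min(0).round(),s.max(0).round(),s.mean(0).round())
# surroundings: tall things near
tall=(P[...,2]>20)
for name,bx in (("tin",(205,170,245,205)),("jar",(155,150,200,200)),("mixer",(200,90,335,178)),("toaster",(355,90,520,222))):
    m=tall&(u>bx[0])&(u<bx[2])&(v>bx[1])&(v<bx[3]); 
    if name in("mixer","toaster"): m&=P[...,2]>30
    q=P[m]; print(name,q.min(0).round(),q.max(0).round(),np.median(q,0).round())
    if name=="toaster":
        for i in range(-500,-100,40):
            s=q[(q[:,1]>i)&(q[:,1]<i+40)]
            if len(s): print(i, s[:,0].min().round(), s[s[:,0].argmin()].round())
    if name=="mixer":
        for i in range(-200,200,40):
            s=q[(q[:,1]>i)&(q[:,1]<i+40)]
            if len(s): print(i, s[s[:,0].argmin()].round())
```

```text
felt 1484 ((370.56231689453125, -404.03631591796875), (159.290771484375, 65.65219116210938), 75.69842529296875) z [ 8.4 11.2 14. ]
[[319.0, -473.0], [383.0, -489.0], [422.0, -335.0], [358.0, -319.0]]
cartontop 813 ((409.56060791015625, -297.3257751464844), (52.30165481567383, 94.94855499267578), 82.21942901611328) z [156.3 161.3 163.5]
[[359.0, -317.0], [453.0, -330.0], [460.0, -278.0], [366.0, -265.0]]
rim 1196 ((409.76666259765625, -416.3191833496094), (294.9549865722656, 171.2519073486328), 75.91089630126953) z [55.4 63.7 68.4]
[[291.0, -539.0], [457.0, -580.0], [529.0, -294.0], [363.0, -252.0]]
lid 70 286 [ 392. -543.   70.] [ 477. -349.   85.] [ 445. -485.   76.]
lid 85 126 [ 391. -537.   85.] [ 474. -348.  100.] [ 410. -425.   93.]
lid 100 140 [ 392. -496.  100.] [ 432. -343.  115.] [ 412. -417.  108.]
lid 115 145 [ 393. -498.  115.] [ 433. -340.  130.] [ 413. -420.  123.]
lid 130 200 [ 395. -498.  130.] [ 445. -338.  145.] [ 416. -417.  138.]
lid 145 400 [ 396. -500.  145.] [ 445. -336.  159.] [ 421. -416.  148.]
lid 160 19 [ 432. -400.  160.] [ 438. -381.  168.] [ 435. -390.  164.]
tin [ 343. -155.   20.] [494.  -9. 983.] [464. -38.  83.]
jar [ 343. -155.   20.] [531. 104. 983.] [488.  61.  88.]
mixer [ 343. -278.   30.] [659. -15. 983.] [ 572. -150.  123.]
-200 [ 488. -197.   68.]
-160 [ 343. -155.  983.]
-120 [ 536. -119.   34.]
-80 [482. -57.  85.]
-40 [482. -15.  87.]
toaster [ 343. -652.   30.] [ 678. -155.  983.] [ 524. -499.  131.]
-500 380.0 [ 380. -491.   66.]
-460 391.0 [ 391. -460.   35.]
-420 401.0 [ 401. -420.   31.]
-380 412.0 [ 412. -379.   51.]
-340 379.0 [ 379. -313.  163.]
-180 343.0 [ 343. -155.  983.]
```

Run:
```python
from h import *
c=dict(np.load("top0.npz")); s=dict(np.load("side0.npz"))
ya=np.radians(75.8-90); B=np.array([[np.cos(ya),np.sin(ya)],[-np.sin(ya),np.cos(ya)]])
o=np.array([370.,-404.])
H=np.zeros((300,500,3),np.uint8); 
for c in (c,s):
    P=pts(c).reshape(-1,3); P=P[(P[:,2]<700)]; q=(P[:,:2]-o)@B.T; z=P[:,2]
    m=lambda a,b,cc,d,e,f:(q[:,0]>a)&(q[:,0]<b)&(q[:,1]>cc)&(q[:,1]<d)&(z>e)&(z<f)
    pc=lambda x:np.percentile(x,[1,10,50,90,99]).round(1)
    k=m(-70,-20,-60,20,50,68);print("front rim x",k.sum(),pc(q[k,0]),pc(z[k]))
    k=m(-25,25,-170,-60,50,68);print("right rim y",k.sum(),pc(q[k,1]))
    k=m(-60,60,100,200,50,68);print("left y",k.sum(),pc(q[k,1]))
    k=m(-36,36,60,150,150,170);print("carton top",k.sum(),pc(q[k,0]),pc(q[k,1]),pc(z[k]))
    for e in range(70,165,10):
        k=m(25,90,-60,20,e,e+10);print("lid",e,k.sum(),pc(q[k,0]) if k.sum() else "")
    for y in range(-160,300,40):
        for e in (20,60,100,140,180,220,260,300,350,400):
            k=m(90,400,y,y+40,e,e+40)
            if k.sum(): print("behind",y,e,q[k,0].min().round(),end="; ")
        print()
    k=(q[:,0]>-60)&(q[:,0]<200)&(q[:,1]>170)&(q[:,1]<600)&(z>60)&(z<110)
    print("left objs",k.sum(),pc(q[k,0]) if k.sum() else'',pc(q[k,1]) if k.sum() else '')
for n,P in (("tin",(464,-38)),("jar",(488,61))): print(n,B@(np.array(P)-o))
```

```text
front rim x 113 [-44.  -43.7 -41.2 -38.6 -38. ] [52.2 61.  63.9 66.  66.5]
right rim y 171 [-167.7 -156.3  -83.9  -80.2  -79.4]
left y 241 [101.  113.9 139.5 144.5 144.9]
carton top 807 [-31.9 -26.4  -1.   24.9  31. ] [ 87.8  92.6 111.4 130.1 133.8] [152.6 158.9 161.3 163.  164.4]
lid 70 36 [40.3 40.3 40.8 41.4 41.7]
lid 80 46 [41.  41.3 41.7 42.2 42.7]
lid 90 42 [41.9 42.1 42.6 43.2 43.4]
lid 100 45 [42.9 43.1 43.7 44.2 44.5]
lid 110 48 [43.7 44.  44.7 45.2 45.5]
lid 120 48 [44.7 45.  45.5 46.3 46.5]
lid 130 58 [45.6 46.  46.6 47.8 47.9]
lid 140 213 [46.8 47.8 51.2 55.7 56.8]
lid 150 5 [52.  52.  52.3 53.2 53.5]
lid 160 1 [60.2 60.2 60.2 60.2 60.2]
behind -160 20 90.0; behind -160 60 95.0; behind -160 100 121.0; 
behind -120 20 90.0; behind -120 60 103.0; behind -120 100 129.0; behind -120 140 230.0; 
behind -80 20 91.0; behind -80 60 111.0; behind -80 100 137.0; behind -80 140 208.0; 
behind -40 20 99.0; behind -40 60 119.0; behind -40 100 147.0; 
behind 0 20 108.0; behind 0 60 129.0; behind 0 100 155.0; 
behind 40 20 116.0; behind 40 60 137.0; behind 40 100 163.0; 
behind 80 20 12
[... 1904 characters left out ...]
160 60 97.0; behind 160 100 118.0; behind 160 140 161.0; 
behind 200 20 90.0; behind 200 60 90.0; behind 200 100 112.0; behind 200 140 148.0; behind 200 180 166.0; behind 200 220 191.0; behind 200 260 234.0; 
behind 240 20 91.0; behind 240 60 90.0; behind 240 100 90.0; behind 240 140 148.0; behind 240 180 165.0; behind 240 220 185.0; behind 240 260 209.0; behind 240 300 250.0; 
behind 280 20 92.0; behind 280 60 92.0; behind 280 100 112.0; behind 280 140 148.0; behind 280 180 165.0; behind 280 220 185.0; behind 280 260 209.0; behind 280 300 233.0; 
left objs 3570 [-21.1  -2.3 104.7 160.1 193.6] [170.6 175.5 312.7 561.3 594.6]
tin [  1.34535966 377.87589233]
jar [3.26616854e-01 4.79738359e+02]
```

```bash
cat >> h.py <<'E'
YB=np.radians(75.8-90); O=np.array([370.,-404.])+np.array([[np.cos(YB),-np.sin(YB)],[np.sin(YB),np.cos(YB)]])@np.array([-2.,30.])
def b2w(x,y): return O+np.array([np.cos(YB)*x-np.sin(YB)*y, np.sin(YB)*x+np.cos(YB)*y])
def w2b(x,y):
    d=np.array([x,y])-O; return np.array([np.cos(YB)*d[0]+np.sin(YB)*d[1], -np.sin(YB)*d[0]+np.cos(YB)*d[1]])
def rows(targets,p=None,psi=None):
    """world targets (x,y,z,yaw) -> tool shifts from the present pose"""
    s=env.state(); p=s["eef_pos"] if p is None else np.array(p); psi=s["tcp_rot"][2] if psi is None else psi
    for t in targets:
        d=np.array(t[:3])-p
        print([round(float(v),3) for v in (d[:2]@[np.cos(psi),np.sin(psi)]/1e3,d[:2]@[np.sin(psi),-np.cos(psi)]/1e3,-d[2]/1e3,(psi-t[3]+np.pi)%(2*np.pi)-np.pi)])
E
python3 - <<'E'
from h import *
for n in("top","side"):
    P=pts(dict(np.load(n+"0.npz"))).reshape(-1,3)
    for y in range(-300,400,100):
        print(n,y,[(z,int(P[k,0].min())) for z in (20,100,160,220,280,340,400) if (k:=(P[:,1]>y)&(P[:,1]<y+100)&(P[:,2]>z)&(P[:,2]<z+60)&(P[:,0]>380)).any()])
print(O,b2w(2,135),b2w(2,81))
w=b2w(2,135)
rows([(380,330,214,2.3),(425,100,214,1.9),(450,-100,220,1.5),(*w,220,1.323)])
E
```

```text
top -300 [(20, 380), (100, 380), (160, 380), (220, 611), (280, 658)]
top -200 [(20, 487), (100, 512), (160, 582), (220, 611), (280, 653), (340, 716)]
top -100 [(20, 440), (100, 563), (160, 540), (220, 514), (280, 528), (340, 689)]
top 0 [(20, 456), (100, 730), (220, 527), (280, 527), (340, 543), (400, 588)]
top 100 [(20, 478), (340, 554), (400, 559)]
top 200 [(20, 494), (280, 677), (340, 671)]
top 300 []
side -300 [(20, 429), (100, 428), (160, 380), (220, 611), (280, 657)]
side -200 [(20, 488), (100, 512), (160, 584), (220, 613), (280, 654), (340, 717)]
side -100 [(20, 441), (100, 563), (160, 526), (220, 515), (280, 528), (340, 691)]
side 0 [(20, 457), (100, 591), (220, 528), (280, 528), (340, 543), (400, 589)]
side 100 [(20, 493), (100, 1148), (160, 1185), (280, 720), (340, 556), (400, 560)]
side 200 [(20, 498), (100, 1175), (160, 1190), (220, 765), (280, 747), (340, 784), (400, 787)]
side 300 [(20, 1264), (100, 1264), (160, 794), (220, 780), (280, 816), (340, 921)]
[ 375.42033088 -374.42602473] [ 410.47571867 -244.04151727] [ 397.22911983 -296.39156616]
[-0.207, -0.166, 0.0, 0.409]
[-0.344, -0.356, 0.0, 0.809]
[-0.45, -0.527, -0.006, 1.209]
[-0.475, -0.674, -0.006, 1.386]
```

Run:
```python
from h import *
w=b2w(2,138)
rows([(300,480,216,2.894),(340,390,216,2.894),(375,300,218,2.894),(400,210,220,2.894),(415,120,220,2.894),(425,30,220,2.894),(428,-60,220,2.894),(425,-150,220,2.894),(*w,220,2.894)])
```

```text
[-0.071, -0.063, -0.002, -0.185]
[-0.145, -0.128, -0.002, -0.185]
[-0.215, -0.195, -0.004, -0.185]
[-0.275, -0.266, -0.006, -0.185]
[-0.326, -0.342, -0.006, -0.185]
[-0.373, -0.419, -0.006, -0.185]
[-0.414, -0.5, -0.006, -0.185]
[-0.449, -0.583, -0.006, -0.185]
[-0.474, -0.671, -0.006, -0.185]
```

```bash
python3 -m pendant '[[[1,-0.035,-0.03,0,-0.06],[0.6,-0.071,-0.063,-0.002,-0.12],[0.2,-0.108,-0.095,-0.002,-0.185],[0,-0.145,-0.128,-0.003,-0.185],[0,-0.18,-0.16,-0.004,-0.185],[0,-0.215,-0.195,-0.005,-0.185],[0,-0.245,-0.23,-0.006,-0.185],[0,-0.275,-0.266,-0.006,-0.185]]]'
python3 - <<'E'
from h import *
w=b2w(2,138)
rows([(415,120,220,2.894),(425,30,220,2.894),(428,-60,220,2.894),(425,-150,220,2.894),(*w,220,2.894)])
E
```

```text
t: 0.9
eef_pos: [400.4, 208.8, 220.6]
tcp_rot: [3.142, 0.0, 2.894]
ft_force: [-0.1, 0.1, 0.4]
opening: 0.467
[-0.036, -0.082, 0.001, -0.0]
[-0.068, -0.167, 0.001, -0.0]
[-0.093, -0.254, 0.001, -0.0]
[-0.112, -0.342, 0.001, -0.0]
[-0.121, -0.434, 0.001, -0.0]
```

```bash
python3 -m pendant '[[[0,-0.018,-0.041,0,0],[0,-0.036,-0.082,0,0],[0,-0.052,-0.125,0,0],[0,-0.068,-0.167,0,0],[0,-0.081,-0.21,0,0],[0,-0.093,-0.254,0,0],[0,-0.103,-0.298,0,0],[0,-0.112,-0.342,0,0]]]'
python3 - <<'E'
from h import *
w=b2w(2,138)
rows([(*w,220,2.894),(*w,146,2.894)]); 
s=env.state();print(s["joints"].round(2))
c=env.read_camera("wrist"); cv2.imwrite("pics/w1.png",c["image"])
E
```

```text
t: 1.7
eef_pos: [424.5, -150.3, 220.5]
tcp_rot: [3.141, -0.0, 2.894]
ft_force: [1.0, 0.6, 0.4]
opening: 0.003
[-0.009, -0.091, 0.001, -0.0]
[-0.009, -0.091, 0.075, -0.0]
[-0.49  0.24  1.96  0.    0.95 -1.81]
```

View pics/w1.png

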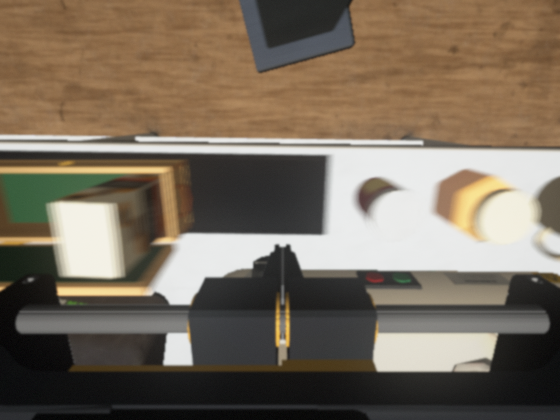

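The wrist view shows the carton at left (95,230), the tin and jar at right (390,205) and (500,210), and the fingers at (285,260) in free space between them. Descending beside the carton.

```bash
python3 -m pendant '[[[0,-0.003,-0.03,0.01,0],[0,-0.006,-0.06,0.03,0],[0,-0.009,-0.085,0.055,0],[0,-0.009,-0.091,0.075,0],[0,-0.009,-0.096,0.075,0],[0,-0.009,-0.101,0.075,0],[0,-0.009,-0.106,0.075,0],[0,-0.009,-0.110,0.075,0]]]'
python3 -c "
from h import *;s=env.state();print(w2b(*s['eef_pos'][:2]))"
```

```text
t: 2.55
eef_pos: [407.0, -257.6, 146.6]
tcp_rot: [-3.141, 0.002, 2.894]
ft_force: [-0.0, 0.5, 0.3]
opening: 0.002
[  1.93495777 121.02967418]
```

```bash
python3 -m pendant '[[[0,0,-0.004,0,0],[0,0,-0.009,0,0],[0,0,-0.013,0,0],[0,0,-0.018,0,0],[0,0,-0.022,0,0],[0,0,-0.027,0,0],[0,0,-0.031,0,0],[0,0,-0.035,0,0]]]'
```

```text
t: 3.35
eef_pos: [397.9, -291.5, 145.6]
tcp_rot: [3.141, -0.0, 2.894]
ft_force: [-0.1, 0.3, 0.9]
opening: 0.001
```

```bash
python3 -m pendant '[[[0,0,-0.003,0,0],[0,0,-0.006,0,0],[0,0,-0.009,0,0],[0,0,-0.012,0,0],[0,0,-0.015,0,0],[0,0,-0.018,0,0],[0,0,-0.02,0,0],[0,0,-0.02,0,0]]]'
python3 - <<'E'
from h import *
c=env.read_camera("side"); cv2.imwrite("pics/side1.png",cv2.resize(c["image"][180:400,180:360],None,fx=3,fy=3)[:600])
E
```

```text
t: 4.15
eef_pos: [393.1, -310.8, 145.6]
tcp_rot: [3.141, 0.0, 2.894]
ft_force: [0.9, -0.3, -0.1]
opening: 0.008
```

View pics/side1.png

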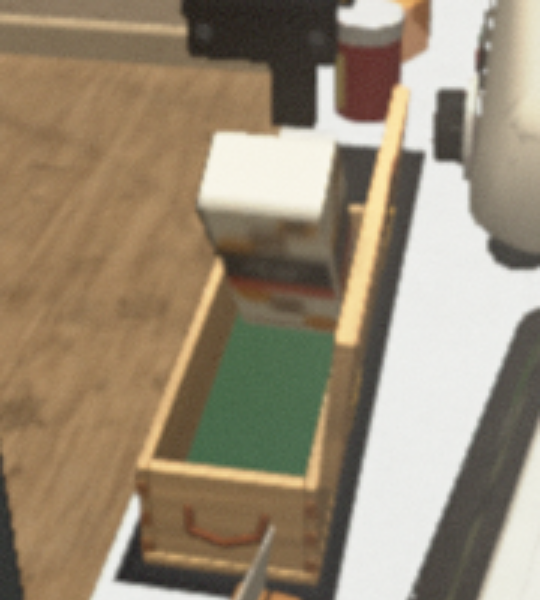

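The carton (270,230 in the crop) is leaning well over towards the right end of the box and is either falling or near it. I'll push a little further.

```bash
python3 -m pendant '[[[0,0,-0.003,0,0],[0,0,-0.006,0,0],[0,0,-0.01,0,0],[0,0,-0.014,0,0],[0,0,-0.018,0,0],[0,0,-0.018,0,0],[0,0,-0.018,0,0],[0,0,-0.018,0,0]]]'
python3 - <<'E'
from h import *
c=env.read_camera("side"); cv2.imwrite("pics/side2.png",cv2.resize(c["image"][180:380,180:400],None,fx=3,fy=3))
P=pts(c).reshape(-1,3); q=np.array([w2b(*p[:2]) for p in P[:]]); z=P[:,2]
k=(abs(q[:,0])<25)&(q[:,1]>-105)&(q[:,1]<45)&(z<200); 
for a in range(-105,105,30):
    j=k&(q[:,1]>a)&(q[:,1]<a+30)
    if j.any(): print(a,j.sum(),np.percentile(z[j],[5,50,95]).round())
E
```

```text
t: 5.0
eef_pos: [388.7, -327.9, 145.6]
tcp_rot: [3.141, -0.0, 2.894]
ft_force: [-0.3, -0.4, 0.2]
opening: 0.006
-105 481 [52. 56. 58.]
-75 485 [55. 56. 58.]
-45 412 [55. 56. 58.]
-15 376 [55. 56. 58.]
15 646 [ 55.  58. 181.]
```

View pics/side2.png

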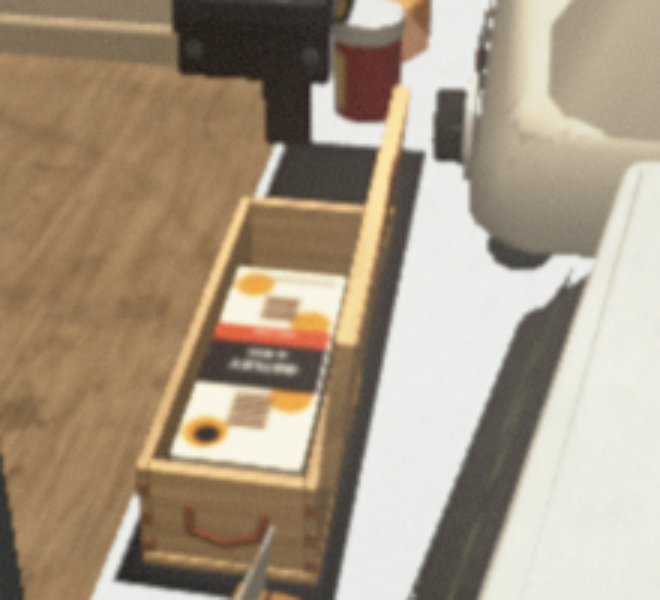

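The side view shows the carton lying flat in the bay, from about (285,275) to (245,460) in the crop. Its measured top is about 56 mm, below the 62 mm rim. The tin is undisturbed and the lid is still open. Next I'll go up and over the lid to behind it.

```bash
python3 -m pendant '[[[0,0,0,-0.035,0],[0,0,-0.01,-0.07,0],[0,-0.02,-0.02,-0.075,0],[0,-0.045,-0.03,-0.075,0],[0,-0.07,-0.04,-0.075,0],[0,-0.088,-0.048,-0.075,0],[0,-0.088,-0.048,-0.06,0],[0,-0.088,-0.048,-0.045,0]]]'
python3 - <<'E'
from h import *
s=env.state(); print(w2b(*s["eef_pos"][:2]))
c=env.read_camera("side"); cv2.imwrite("pics/side3.png",cv2.resize(c["image"][150:350,180:400],None,fx=3,fy=3))
E
```

```text
t: 5.85
eef_pos: [462.7, -396.2, 190.1]
tcp_rot: [-3.142, 0.0, 2.894]
ft_force: [-0.2, -0.7, 1.3]
opening: 0.005
[89.98158786  0.26220028]
```

View pics/side3.png

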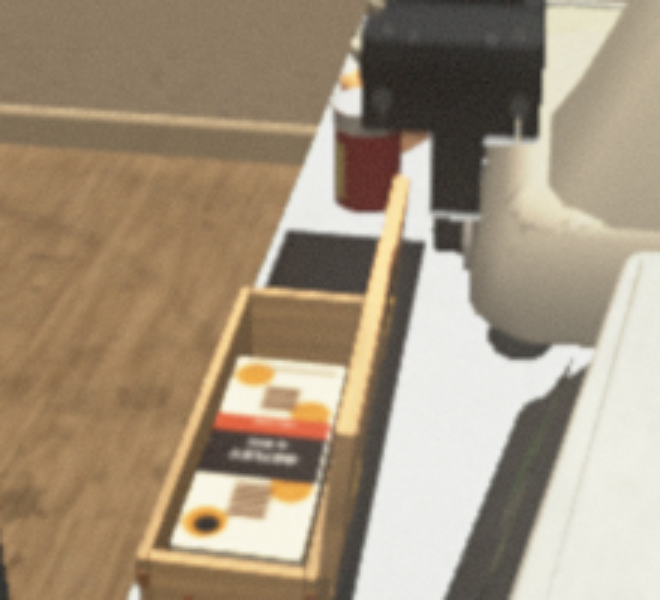

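The fingers (455,175 in the crop) are behind and above the lid, clear of the mixer and toaster. Descending, then starting the push.

```bash
python3 -m pendant '[[[0,0,0,0.03,0],[0,0,0,0.058,0],[0,0.008,0,0.06,0],[0,0.016,0,0.06,0],[0,0.022,0,0.06,0],[0,0.028,0,0.06,0],[0,0.034,0,0.06,0],[0,0.04,0,0.06,0]]]'
python3 -m pendant '[[[0,0.005,0,0,0],[0,0.01,0,0,0],[0,0.015,0,0,0],[0,0.02,0,0.002,0],[0,0.025,0,0.003,0],[0,0.03,0,0.006,0],[0,0.035,0,0.01,0],[0,0.039,0,0.013,0]]]'
python3 -c "
from h import *;s=env.state();print(w2b(*s['eef_pos'][:2]),s['eef_pos'][2])"
```

```text
t: 6.7
eef_pos: [423.3, -386.6, 131.5]
tcp_rot: [-3.141, 0.002, 2.894]
ft_force: [1.4, -1.1, 2.4]
opening: 0.004
t: 7.5
eef_pos: [385.1, -376.6, 117.2]
tcp_rot: [3.141, -0.0, 2.894]
ft_force: [0.1, 0.2, 1.7]
opening: 0.007
[9.90961108 0.29553457] 117.18666619707408
```

```bash
python3 -m pendant '[[[0,0.006,0,0.004,0],[0,0.011,0,0.009,0],[0,0.015,0,0.014,0],[0,0.019,0,0.02,0],[0,0.022,0,0.026,0],[0,0.024,0,0.032,0],[0,0.026,0,0.037,0],[0,0.028,0,0.041,0]]]'
python3 -m pendant '[[[0,0,0,0.002,0],[0,0,0,0.003,0],[0,0,0,0.004,0],[0,0,0,0.005,0],[0,0,0,0.006,0],[0,0,0,0.006,0],[0,0,0,0.006,0],[0,0,0,0.006,0]]]'
python3 -c "
from h import *;s=env.state();print(w2b(*s['eef_pos'][:2]),s['eef_pos'][2])"
```

```text
t: 8.3
eef_pos: [358.4, -369.8, 76.1]
tcp_rot: [3.141, -0.0, 2.894]
ft_force: [1.5, -0.1, 1.0]
opening: 0.006
t: 9.1
eef_pos: [358.3, -369.8, 73.8]
tcp_rot: [-3.141, 0.001, 2.894]
ft_force: [-10.7, 10.0, 48.7]
opening: 0.004
[-17.77471515   0.29136049] 73.7520621660143
```

Pressing now meets a firm stop: about 49 N at z ≈ 74. I'll back off and check the lid.

```bash
python3 -m pendant '[[[0,0,0,-0.005,0],[0,0,0,-0.015,0],[0,0,0,-0.04,0],[0,0,0,-0.08,0],[0,0.0,0,-0.12,0],[0,0,0.04,-0.13,0],[0,0,0.08,-0.13,0],[0,0,0.12,-0.13,0]]]'
python3 - <<'E'
from h import *
from scipy.linalg import lstsq
for n in ("side","top"):
    c=env.read_camera(n); P=pts(c).reshape(-1,3); d=(P[:,:2]-O); 
    q=np.c_[d@[np.cos(YB),np.sin(YB)],d@[-np.sin(YB),np.cos(YB)]]; z=P[:,2]
    if n=="side": cv2.imwrite("pics/side4.png",cv2.resize(c["image"][150:400,170:400],None,fx=2.4,fy=2.4))
    k=(abs(q[:,0])<36)&(abs(q[:,1])<105)&(z>40)&(z<100)
    A=np.c_[q[k],np.ones(k.sum())]; s=lstsq(A,z[k])[0]; print(n,k.sum(),s, np.percentile(z[k]-A@s,[5,95]), "front z",s[2]-40*s[0],"back",s[2]+40*s[0])
    o=dict(np.load(n+"0.npz")); P0=pts(o).reshape(-1,3)
    k=(P[:,2]>65)&(P[:,2]<100)&(P[:,0]<540)&(P[:,0]>430)&(P[:,1]>-80)&(P[:,1]<110);k0=(P0[:,2]>65)&(P0[:,2]<100)&(P0[:,0]<540)&(P0[:,0]>430)&(P0[:,1]>-80)&(P0[:,1]<110)
    for a,b in((-80,0),(10,110)):
        print([ (X[m&(X[:,1]>a)&(X[:,1]<b)].mean(0)).round(1) for X,m in((P0,k0),(P,k))])
E
```

```text
t: 9.9
eef_pos: [388.1, -252.4, 201.3]
tcp_rot: [-3.141, 0.001, 2.893]
ft_force: [0.8, -0.8, 0.2]
opening: 0.005
side 3891 [7.67097327e-04 2.38259963e-04 7.37310883e+01] [-1.22014996  1.21862975] front z 73.70040435957024 back 73.761772145731
[array([465.9, -44.9,  79.3]), array([466.1, -44.7,  79.1])]
[array([492.7,  56.7,  81.1]), array([492.8,  56.6,  81.1])]
top 607 [2.05778189e-03 3.92782372e-03 7.40904129e+01] [-2.61743576  2.56566172] front z 74.00810162157389 back 74.17272417285683
[array([466. , -36.1,  83. ]), array([466.1, -36.1,  82.9])]
[array([491.4,  65.4,  85.5]), array([491.6,  65.4,  85.8])]
```

View pics/side4.png

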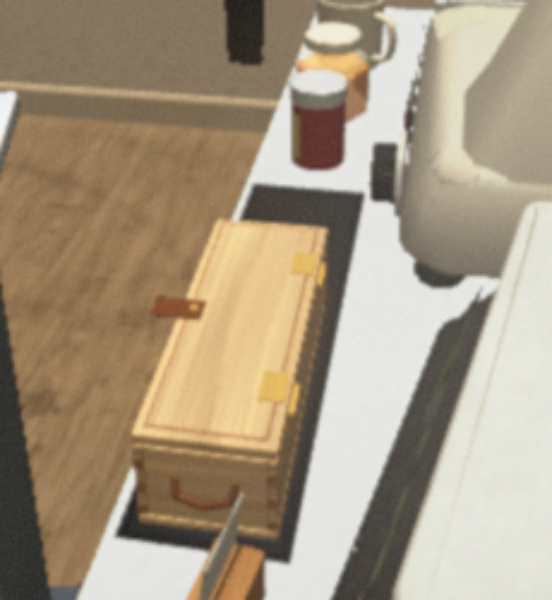

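The lid is shut and level: its front and back edges agree to 0.2 mm. The tin and jar haven't moved and the arm is clear, so I'm handing in.

```bash
python3 -c "
from h import *;print(env.job_done())"
```

```text
the job is handed in; nothing more can be done
None
```

The carton is lying flat in the box and the lid is fully shut. I handed the job in at about 10 s of the 48 s allowed.

- **Carton:** I pushed it near its top with closed fingertips, and it toppled along the box. The readings at the end of each push step were about 1 N. It lay flat with its top measured at about 56 mm, against 53 mm nominal; the camera heights read about 2–3 mm high. I didn't see it again once the lid was closed.
- **Lid:** I pushed it over from behind and pressed until it met a firm stop. A plane fitted to its top came out level to 0.2 mm front to back. It sits at about 74 mm against 71 mm nominal, which fits the same 3 mm offset seen elsewhere.
- **Tin and jar:** both are within 0.3 mm of where they started.
- **Harder than intended:** the final press reached about 49 N vertically on the lid, through the fingertips. That is well under the 120 N wrist limit, and the carton sits below the rim, so it should not have been loaded.

When I handed in, the arm was raised clear and touching nothing.

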